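# Seat the scale's weighing plate and put the jar on to weigh

### The arm

A 6-joint arm with a two-finger parallel gripper is mounted at the origin on the work surface. World frame = base frame: x ahead of the robot, y to its left, z up, the work surface at z = 0. Lengths are in m, angles in rad, forces in N, time in s.
With the tool pointing down it reaches from about 0.35 to 0.775 m from the base axis. Payload 5.5 kg.
Tool frame: the origin (TCP) lies on the centre line of the jaws, within the pads' length; the fingertips stand 8 mm ahead of it and the grasp point (between the pads) lies 11 mm behind it; z points along the fingers, y is the direction in which the jaws open and shut (so a half turn about z gives the same grasp; the last joint's range is limited). The gripper opens to 85 mm and grips with 20 to 120 N. Pads are 22 mm wide; open, the fingers measure 114 mm over their backs; the gripper's body (76 mm by 85 mm) begins 54 mm behind the grasp point. The pads swing forward as they close: fully open they stand 13 mm farther back than shut.
Start: joints at [-1.365, 0.313, 0.046, 1.304, 0, 1.431], TCP at [0.195, -0.541, 0.239] pointing down, gripper open.
Joint ranges: [-2.76, 2.76], [-0.86, 1.69], [-1.03, 1.26], [-2.2, 2.34], [-1.47, 1.5], [-3.14, 3.14]. Speed limits (rad/s): [2.57, 2.57, 3.14, 3.14, 3.14, 3.14].

### API

Orientations are given as a unit quaternion [w, x, y, z].
In Python, from workcell import env gives the robot as it stands. The module is installed in compiled form; this text tells all that it offers.
- The arm moves only by the tool play_rows, never from a script. Its argument "steps" is a list of rows, each an object with "claw": the closure in counts, from 0 (fully open) to 255 (shut); "dp": the shift along the tool's x, y, z in m, a list of three; "angular": the turn, a rotation vector about the tool's x, y, z in degrees, a list of three. In form: [{"claw": claw, "dp": [dx, dy, dz], "angular": [wx, wy, wz]}, ...]. A call has exactly 8 rows; each row shifts and turns the commanded pose from where the row before left it, along the tool's axes as they then stand; what a row does not reach is not made up. A row lasts 1/12 s, in which the tool goes at most 41.7 mm and 7.16 degrees, less where a joint would pass 70% of its speed; a pose out of reach is approached as far as the arm can. A call is refused whole if a number of a shift passes 0.0417 or a number of a turn 7.16, either way. A call with a gripper value outside its range is refused whole. The fingers move at their own pace and stop on an object; "force" is the grip in N (left out, the last holds). Time passes only in rows, so rows that do not move let the fingers close, or fill a call up. It gives the time, the measured TCP pose, the force and the opening at its end, in the units of the state.
- env.get_state(): the state, without advancing time (a new reading comes with each control period).
- env.read_camera(name): name is "scene" or "side" or "wrist"; returns (picture, depth): 480x640x3 uint8, red, green, blue; 480x640 float32, m along the optical axis (not along the pixel's ray), 0 where there is no reading.
- env.calibration(name): a dict with "fx", "fy", "cx", "cy" (pixels), "world_from_camera" (4x4, takes a point from camera to world coordinates); the wrist camera has in their place "hand_eye" (4x4, takes a point from camera to tool coordinates, whose origin is the TCP and whose axes are the flange's). Camera axes: x right, y down, z forward; pixel columns grow to the right and rows downward; lengths in m; the calibration is good to about 2 mm. A picture is of the moment at which its call begins: read the wrist's pose just before it. calibration takes no time and is no camera call.
- env.hand_in(): hands the job in, once; it reports no verdict.
The state is a dict: "clock": time; "joint_pos": joint angles; "qvel": joint speeds; "tau": joint torques, N m; "tcp_pos": TCP position; "orientation": TCP orientation; "wrist_force": force on the tool from outside, world axes, zero at the start; "ft_torque": the same for the moment, N m; "finger_gap": finger opening in m.
Only numpy, scipy, OpenCV 4.12 (cv2) and the standard library are available. Lean on these libraries where they do the work, as an engineer would, in place of code of your own. Each camera call takes 0.05 s, during which the arm holds its last target. There are 200 camera calls.

### The job

The steel weighing plate of the counter scale has been left pushed back on the scale's raised housing. Take its upturned lip and slide the plate forward, without lifting it off the scale, until its hole sits over the pin, and let it drop so that it lies flat on the bed; then stand the amber jar upright on the seated plate, between the lip and the pin, and let go. Leave the bottle, the tumbler and the bowl where they are.

Things in the scene. Friction and masses are not known exactly. Their poses are not given: they have to be found in the camera images.
- scale: Fixed low counter scale. Origin on the table under the centre of its white bed; -x is its front (towards the robot, within 17 degrees). Bed 196 mm (x) by 150 mm (y), flat top 30 mm above the table. Behind it, x +96 to +230 mm, a black raised housing, flat top at 42 mm (a 12 mm step at x = +96 mm); then a display block 78 mm high to x = +275 mm. The bed does not sink.
- pin_top (a point): Centre of the top of the fixed steel pin on the bed: 16 mm in diameter, bevelled, 12 mm tall, its top 42 mm above the table, level with the raised housing. It stands 35 mm behind the bed's centre, 61 mm in front of the step. Axes as the scale's.
- plate_hole (a point): Centre of the 22 mm hole in the loose plate, at its upper face. Plate 180 (x) by 130 (y) by 5 mm, 0.3 to 0.4 kg, its centre 35 mm in front (-x) of the hole; z up. It starts flat on housing and pin top, 65 to 110 mm too far back, a little askew. Seated: upper face 35 mm above the table, pin 7 mm proud, 6 mm between rear edge and step, so it drops only within about 4 degrees of square.
- plate_lip (a point): Centre of the plate's upright grip lip along its front edge: 10 mm thick (plate x), 60 mm wide (plate y), standing 34 mm above the plate's upper face; this point is half-way up (17 mm above that face) and 120 mm in front (-x) of the hole centre. Axes as the plate's. Pinch it from above, fingers closing along the plate's x.
- jar_mid (a point): Centre, half-way up, of the closed amber glass jar with a steel cap: 58 mm in diameter, 110 mm tall (sides straight up to 80 mm, cap 52 mm wide), 0.3 to 0.5 kg, upright on the table at one of three places; z up. Free room for it on the seated plate between lip and pin is 107 mm long, its middle 62 mm in front of the pin (scale's -x).
- bottle: Bystander: clear glass bottle, 54 mm in diameter, 160 mm tall; origin at the centre of its underside.
- tumbler: Bystander: open steel tumbler, 68 mm across the rim, 100 mm tall; origin at the centre of its underside.
- bowl: Bystander: steel bowl, 120 mm across, 45 mm high; origin at the centre of its underside.
Not all that is in view belongs to the job. Leave any turquoise look-alike of the part that bears jar_mid alone.

How it is judged:
On the way, in this order (a step that is already met when the one before it is completed fails the run):
1. the plate has dropped over the pin and lies flat on the bed, let go (horizontal distance between plate_hole and pin_top below 0.006 m and z of plate_hole in the frame of scale below 0.038 m and angle between plate_hole's own z axis and vertical below 0.03 rad and contact force between the fingers and plate below 0.1 N), for 0.2 s.
2. the jar stands upright on the seated plate (z of jar_mid in the frame of scale between 0.086 and 0.094 m and angle between jar_mid's own z axis and vertical below 0.05 rad and x of jar_mid in the frame of plate_hole below -0.03 m and contact force between jar and plate above 1 N), for 0.2 s.
At the end, for the whole second after the job is handed in: Plate flat on the bed (upper face under 38 mm above the table, tilt under 0.03 rad), hole centre within 6 mm of the pin's; jar resting upright on the plate (tilt under 0.05 rad), its centre 30 to 120 mm in front of the hole; both still and released (all of step 2 and horizontal distance between plate_hole and pin_top below 0.006 m and z of plate_hole in the frame of scale below 0.038 m and angle between plate_hole's own z axis and vertical below 0.03 rad and x of jar_mid in the frame of plate_hole above -0.12 m and linear speed of each of jar, plate below 0.02 m/s); the robot touches nothing.
It fails at once if the plate is lifted off the scale (more than 25 mm above the raised housing) (z of plate_hole in the frame of scale above 0.072 m).
It fails at once if the plate's lip end is lifted more than 25 mm (z of plate_lip in the frame of scale above 0.089 m).
It fails at once if a bystander is pushed by more than 30 mm or knocked over (distance of any of bottle, tumbler, bowl from where it was at the start of the episode above 0.03 m or angle between any of bottle, tumbler, bowl's own z axis and vertical above 0.5 rad).
It also fails if it takes over 67 s, if anything falls off the work surface, if the arm or the gripper's body presses on something with over 40 N, if the wrist force passes 120 N, or if a joint passes its speed limit or range.

## Working session

There is one attempt and no reset: what is moved stays moved. The work goes in short steps, Python scripts to look and compute and a tool call to move; the robot and the scene stay as the last step left them, time stands still between calls to the robot, and variables do not carry over. Pictures are saved under pics/ and viewed, about 8 in all and at most 12, crops included, and the job is handed in when it is done.

Besides the shell and the picture viewer there is one more tool, called after "Request:" as name(argument=value, ...), one argument or row to a line, values as JSON. play_rows: Moves the arm, as the interface text tells. Its arguments: {"type":"object","properties":{"steps":{"type":"array","items":{"type":"object","properties":{"claw":{"type":"number"},"dp":{"type":"array","items":{"type":"number"}},"angular":{"type":"array","items":{"type":"number"}}}}},"force":{"type":"number"}},"required":["steps"]}

```bash
mkdir -p pics
cat > h.py <<'E'
from workcell import env
import numpy as np, cv2
from scipy.spatial.transform import Rotation as R
def grab(n):
    s=env.get_state(); im,d=env.read_camera(n); c=env.calibration(n)
    if n=='wrist':
        T=np.eye(4); q=s['orientation']; T[:3,:3]=R.from_quat([q[1],q[2],q[3],q[0]]).as_matrix(); T[:3,3]=s['tcp_pos']
        M=T@np.array(c['hand_eye'])
    else: M=np.array(c['world_from_camera'])
    return im,d,c,M
def cloud(d,c,M):
    v,u=np.mgrid[:480,:640]
    P=np.stack([(u-c['cx'])*d/c['fx'],(v-c['cy'])*d/c['fy'],d],-1)
    return P@M[:3,:3].T+M[:3,3]
def ray(c,M,u,v):
    r=M[:3,:3]@np.array([(u-c['cx'])/c['fx'],(v-c['cy'])/c['fy'],1]); return M[:3,3],r
def onz(c,M,u,v,z):
    o,r=ray(c,M,u,v); return o+r*(z-o[2])/r[2]
def save(n,im): cv2.imwrite('pics/'+n,im[:,:,::-1])
E
python3 - <<'E'
from h import *
print(env.get_state())
for n in ['scene','side']:
    im,d,c,M=grab(n); save(n+'1.png',im); np.savez(n+'1.npz',im=im,d=d,M=M,k=[c['fx'],c['fy'],c['cx'],c['cy']])
    print(n,M.round(3).tolist(),c['fx'])
print(env.calibration('wrist'))
E
```

```text
{'clock': 0.0, 'joint_pos': array([-1.36457646e+00,  3.13975447e-01,  4.49584821e-02,  1.30357903e+00,
       -2.96230098e-06,  1.43122629e+00]), 'qvel': array([-0.0004136 , -0.00117465,  0.00143241, -0.00102804,  0.00087173,
       -0.00162133]), 'tau': array([-3.07395221e-04, -4.80628932e+01,  2.98532367e+01,  1.91953388e-02,
       -2.31432723e-04,  9.89161180e-06]), 'tcp_pos': array([ 0.19479387, -0.54047035,  0.23841466]), 'orientation': array([-8.99286184e-04,  9.85090464e-01,  1.72034786e-01, -3.14617084e-05]), 'wrist_force': array([-0.28868274, -0.37802925, -0.17494422]), 'ft_torque': array([-0.0033463 , -0.01888417,  0.06508224]), 'finger_gap': 0.08563471908503362}
scene [[-0.61, 0.517, -0.6, 1.097], [0.792, 0.405, -0.456, 0.471], [0.008, -0.754, -0.657, 0.705], [0.0, 0.0, 0.0, 1.0]] 483.8385229957727
side [[-0.978, -0.144, 0.153, 0.384], [-0.21, 0.683, -0.699, 0.84], [-0.003, -0.716, -0.698, 0.871], [0.0, 0.0, 0.0, 1.0]] 579.3883550254253
{'fx': 400.51637971973616, 'fy': 400.51637971973616, 'cx': 319.4190375488526, 'cy': 234.69031163361356, 'hand_eye': array([[ 5.01404735e-04, -9.45763270e-01, -3.24856253e-01,
         8.36191182e-02],
       [ 9.99999563e-01,  2.17922863e-04,  9.09020754e-04,
         8.63021565e-04],
       [-7.88924837e-04, -3.24856567e-01,  9.45762966e-01,
        -1.35271805e-01],
       [ 0.00000000e+00,  0.00000000e+00,  0.00000000e+00,
         1.00000000e+00]])}
```

View pics/scene1.png

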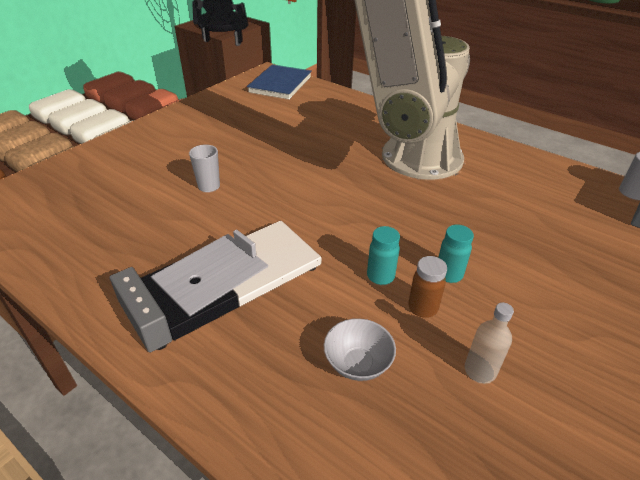

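View pics/side1.png

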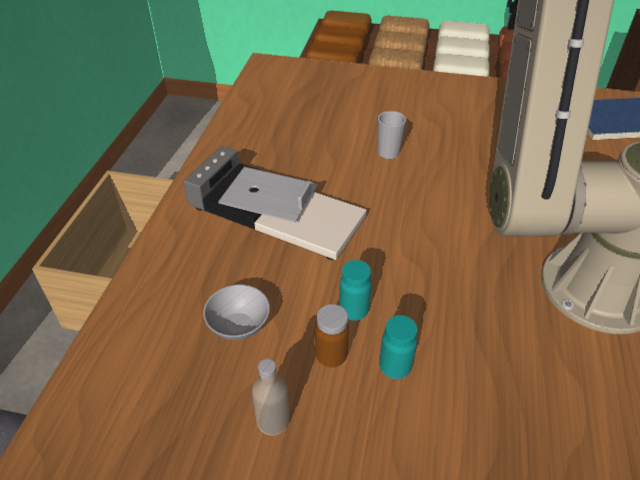

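The scene view shows the hole near (195,280), the lip near (243,245) and the amber jar's cap near (432,268), with a turquoise jar on either side of it. The side view shows the hole near (253,190), the lip near (306,193) and the cap near (333,318). Next I measure these from both views.

Run:
```python
from h import *
px={'scene':dict(hole=(195,280),cap=(432,268),tum=(204,150),bot=(504,312),bowl=(360,345),t1=(385,238),t2=(458,236)),'side':dict(hole=(253.5,190),cap=(333,316),tum=(391,118),bot=(267,368),bowl=(237,310),t1=(356,272),t2=(401,328))}
rays={}
for n in px:
    f=np.load(n+'1.npz'); k=f['k']; c=dict(fx=k[0],fy=k[1],cx=k[2],cy=k[3]); M=f['M']; d=f['d']; im=f['im'].astype(int)
    P=cloud(d,c,M); 
    for m,(u,v) in px[n].items(): rays.setdefault(m,[]).append(ray(c,M,u,v))
    sat=im.max(-1)-im.min(-1); br=im.mean(-1); z=P[...,2]
    box=(P[...,0]>.35)&(P[...,0]<.95)&(P[...,1]>-.3)&(P[...,1]<.5)&(d>0)
    def rect(mask,l):
        mask=cv2.morphologyEx(mask.astype(np.uint8),cv2.MORPH_OPEN,np.ones((3,3)))
        nn,lab,st,_=cv2.connectedComponentsWithStats(mask); i=1+st[1:,4].argmax(); p=P[lab==i]
        r=cv2.minAreaRect(p[:,:2].astype(np.float32)); print(n,l,len(p),'z',np.median(p[:,2]).round(4),np.round(r[0],4),np.round(r[1],4),round(r[2],2))
        print(cv2.boxPoints(r).round(4).tolist())
    rect(box&(z>.041)&(z<.055)&(br>100)&(sat<40),'plate')
    rect(box&(z>.022)&(z<.037)&(br>165),'bed')
    rect(box&(z>.062)&(z<.1)&(sat<30)&(abs(z-.0775)<.006),'disp')
    rect(box&(z>.055)&(z<.085)&(br>80)&(sat<40),'lip?')
    am=box&(im[...,0]>im[...,2]+60)&(z>.02)&(z<.11)&(im[...,0]<160)
    rect(am,'amber')
    rect(box&(z>.1)&(z<.12)&(sat<40),'cap')
for m,((o1,r1),(o2,r2)) in rays.items():
    A=np.stack([r1,-r2],1); t=np.linalg.lstsq(A,o2-o1,rcond=None)[0]; a=o1+t[0]*r1;b=o2+t[1]*r2
    print(m,((a+b)/2).round(4),'miss',np.linalg.norm(a-b).round(4))
```

```text
scene plate 4490 z 0.0474 [ 0.6946 -0.0921] [0.1389 0.1806] 82.0
[[0.5954999923706055, -0.14830000698566437], [0.774399995803833, -0.17350000143051147], [0.7936999797821045, -0.03590000048279762], [0.6148999929428101, -0.01080000028014183]]
scene bed 3044 z 0.0302 [ 0.5917 -0.052 ] [0.1516 0.1939] 74.9
[[0.478300005197525, -0.09989999979734421], [0.6654999852180481, -0.15039999783039093], [0.7049999833106995, -0.004000000189989805], [0.517799973487854, 0.04650000110268593]]
scene disp 1655 z 0.0783 [ 0.834  -0.1187] [0.1522 0.0471] 74.53
[[0.7910000085830688, -0.1858000010251999], [0.8363999724388123, -0.19840000569820404], [0.8769999742507935, -0.05169999971985817], [0.83160001039505, -0.03909999877214432]]
scene lip? 1819 z 0.0782 [ 0.8354 -0.1184] [0.1508 0.0434] 74.49
[[0.7943999767303467, -0.18520000576972961], [0.8361999988555908, -0.19679999351501465], [0.8765000104904175, -0.051600001752376556], [0.8346999883651733, -0.039900001138448715]]
scene amber 618 z 0.0621 [0.4988 0.2773] [0.0203 0.049 ] 36.56
[[0.47609999775886536, 0.29089999198913574], [0.5052000284194946, 0.2515999
[... 1333 characters left out ...]
 [0.0541 0.0261] 5.78
[[0.4555000066757202, 0.2896000146865845], [0.45809999108314514, 0.263700008392334], [0.511900007724762, 0.26910001039505005], [0.5092999935150146, 0.29510000348091125]]
side cap 695 z 0.1095 [0.4846 0.2624] [0.0494 0.0517] 12.1
[[0.45500001311302185, 0.2824999988079071], [0.4659000039100647, 0.23190000653266907], [0.51419997215271, 0.24230000376701355], [0.5033000111579895, 0.29280000925064087]]
hole [ 0.7299 -0.0931  0.0462] miss 0.0002
cap [0.4843 0.2619 0.1064] miss 0.0057
tum [ 0.461  -0.3492  0.1062] miss 0.0011
bot [0.5525 0.4076 0.1543] miss 0.0028
bowl [0.663  0.2348 0.046 ] miss 0.0005
t1 [0.4631 0.1531 0.1025] miss 0.0033
t2 [0.372  0.2599 0.1033] miss 0.0046
```

Request:
play_rows(
  steps=[
    {"claw": 0,"dp": [0.0344,-0.0187,0.001],"angular": [0,0,0]},
    {"claw": 0,"dp": [0.0344,-0.0187,0.001],"angular": [0,0,0]},
    {"claw": 0,"dp": [0.0344,-0.0187,0.001],"angular": [0,0,0]},
    {"claw": 0,"dp": [0.0344,-0.0187,0.001],"angular": [0,0,0]},
    {"claw": 0,"dp": [0.0344,-0.0187,0.001],"angular": [0,0,0]},
    {"claw": 0,"dp": [0.0344,-0.0187,0.001],"angular": [0,0,0]},
    {"claw": 0,"dp": [0.0344,-0.0187,0.001],"angular": [0,0,0]},
    {"claw": 0,"dp": [0.0344,-0.0187,0.001],"angular": [0,0,0]},
  ],
)

```text
clock: 0.77
tcp_pos: [0.4038, -0.3052, 0.231]
orientation: [-0.0, 0.985, 0.172, -0.0]
wrist_force: [0.1, -0.1, -0.7]
finger_gap: 0.0853
```

Request:
play_rows(
  steps=[
    {"claw": 0,"dp": [0.0344,-0.0187,0.001],"angular": [0,0,0]},
    {"claw": 0,"dp": [0.0344,-0.0187,0.001],"angular": [0,0,0]},
    {"claw": 0,"dp": [0.0344,-0.0187,0.001],"angular": [0,0,0]},
    {"claw": 0,"dp": [0.0344,-0.0187,0.001],"angular": [0,0,0]},
    {"claw": 0,"dp": [0.0344,-0.0187,0.001],"angular": [0,0,0]},
    {"claw": 0,"dp": [0.0344,-0.0187,0.001],"angular": [0,0,0]},
    {"claw": 0,"dp": [0.0344,-0.0187,0.001],"angular": [0,0,0]},
    {"claw": 0,"dp": [0.0344,-0.0187,0.001],"angular": [0,0,0]},
  ],
)

```text
clock: 1.43
tcp_pos: [0.6121, -0.0711, 0.2228]
orientation: [-0.0, 0.985, 0.172, -0.0]
wrist_force: [0.4, -0.7, 0.4]
finger_gap: 0.0852
```

Request:
play_rows(
  steps=[
    {"claw": 0,"dp": [0,0,0],"angular": [0,0,-7]},
    {"claw": 0,"dp": [0,0,0],"angular": [0,0,-7]},
    {"claw": 0,"dp": [0,0,0],"angular": [0,0,-7]},
    {"claw": 0,"dp": [0,0,0],"angular": [0,0,-7]},
    {"claw": 0,"dp": [0,0,0],"angular": [0,0,-7]},
    {"claw": 0,"dp": [0,0,0],"angular": [0,0,-7]},
    {"claw": 0,"dp": [0,0,0],"angular": [0,0,-7]},
    {"claw": 0,"dp": [0,0,0],"angular": [0,0,-7]},
  ],
)

```text
clock: 2.1
tcp_pos: [0.611, -0.0729, 0.2227]
orientation: [-0.0, 0.787, 0.617, -0.0]
wrist_force: [-0.6, 0.1, -0.3]
finger_gap: 0.0857
```

Request:
play_rows(
  steps=[
    {"claw": 0,"dp": [0,0,0],"angular": [0,0,-6]},
    {"claw": 0,"dp": [0,0,0],"angular": [0,0,0]},
    {"claw": 0,"dp": [0,0,0],"angular": [0,0,0]},
    {"claw": 0,"dp": [0,0,0],"angular": [0,0,0]},
    {"claw": 0,"dp": [0,0,0],"angular": [0,0,0]},
    {"claw": 0,"dp": [0,0,0],"angular": [0,0,0]},
    {"claw": 0,"dp": [0,0,0],"angular": [0,0,0]},
    {"claw": 0,"dp": [0,0,0],"angular": [0,0,0]},
  ],
)

```text
clock: 2.77
tcp_pos: [0.6113, -0.073, 0.2233]
orientation: [0.0, 0.756, 0.655, 0.0]
wrist_force: [0.7, -0.6, 0.8]
finger_gap: 0.0852
```

Run:
```python
from h import *
s=env.get_state(); print(s['clock'],s['tcp_pos'],s['orientation'],s['joint_pos'])
im,d,c,M=grab('wrist'); save('w1.png',im); np.savez('w1.npz',d=d,M=M,im=im); P=cloud(d,c,M)
z=P[...,2]; print('near depth',np.percentile(d[d>0],[1,50]))
for lo,hi,l in [(.072,.09,'liptop'),(.0445,.05,'plate')]:
    m=((z>lo)&(z<hi)&(d>0)&(P[...,0]<.78)).astype(np.uint8); m=cv2.morphologyEx(m,cv2.MORPH_OPEN,np.ones((3,3)))
    nn,lab,st,_=cv2.connectedComponentsWithStats(m)
    for i in np.argsort(-st[1:,4])[:2]+1:
        p=P[lab==i]; r=cv2.minAreaRect(p[:,:2].astype(np.float32)); print(l,len(p),np.median(p[:,2]).round(4),np.round(r[0],4),np.round(r[1],4),round(r[2],2))
```

```text
2.7667 [ 0.61132015 -0.07295128  0.22329131] [5.16907369e-05 7.55924201e-01 6.54659148e-01 2.27595052e-06] [-2.49056700e-01  3.97777396e-01  1.28789424e-01  1.30172090e+00
 -5.53188264e-05  1.46507270e+00]
near depth [0.07723762 0.33093181]
liptop 1082 0.0815 [ 0.6123 -0.0795] [0.0598 0.0096] 81.7
plate 31947 0.0476 [ 0.6965 -0.092 ] [0.1307 0.1799] 82.14
```

View pics/w1.png

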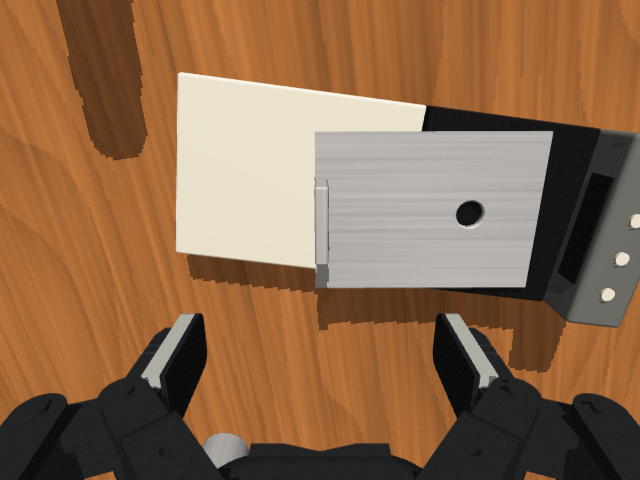

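Run:
```python
from h import *
c=env.calibration('wrist'); f=np.load('w1.npz'); d,M,im=f['d'],f['M'],f['im'].astype(int); P=cloud(d,c,M)
for l,u,v,z in [('FL',180,72,.03),('FR',177.5,252,.03),('stepL',426,105,.042),('houseBR',545,300,.042),('hole',470,213,.0475)]: print(l,onz(c,M,u,v,z).round(4))
z=P[...,2]; br=im.mean(-1); m=(z>.026)&(z<.034)&(br>170)&(d>0); p=P[m][:,:2]
# front edge and left edge fits
for lab,a in [('yaw-15.3',-15.3)]:
    e=np.array([np.cos(np.radians(a)),np.sin(np.radians(a))]); n=np.array([-e[1],e[0]])
    s=p@e;t=p@n
    fr=[(s[(t>b)&(t<b+.01)].min(),b+.005) for b in np.arange(t.min()+.01,t.max()-.01,.01)]
    print('front slope',np.degrees(np.arctan(np.polyfit([x[1] for x in fr],[x[0] for x in fr],1)[0])),np.median([x[0] for x in fr]))
    le=[(t[(s>b)&(s<b+.01)].max(),b+.005) for b in np.arange(s.min()+.01,s.min()+.18,.01)]
    print('left slope',np.degrees(np.arctan(np.polyfit([x[1] for x in le],[x[0] for x in le],1)[0])),np.median([x[0] for x in le]))
    ri=[(t[(s>b)&(s<b+.01)].min(),b+.005) for b in np.arange(s.min()+.01,s.min()+.09,.01)]
    print('right slope',np.degrees(np.arctan(np.polyfit([x[1] for x in ri],[x[0] for x in ri],1)[0])),np.median([x[0] for x in ri]))
    S=np.median([x[0] for x in fr])+.098; T=(np.median([x[0] for x in le])+np.median([x[0] for x in ri]))/2
    print('scale origin',S*e+T*n,'pin',(S+.035)*e+T*n)
```

```text
FL [0.521  0.0419 0.03  ]
FR [ 0.4814 -0.101   0.03  ]
stepL [ 0.702  -0.0081  0.042 ]
houseBR [ 0.7969 -0.1876  0.042 ]
hole [ 0.731  -0.0958  0.0475]
front slope -0.015399677088732714 0.48909913551949585
left slope -0.14709896404443912 0.1780159039003985
right slope -0.09560846491738632 0.02987178503777699
scale origin [ 0.59371881 -0.05465983] pin [ 0.62747832 -0.06389539]
```

Request:
play_rows(
  force=60,
  steps=[
    {"claw": 0,"dp": [-0.0068,0.002,0.02],"angular": [0,0,-0.3]},
    {"claw": 0,"dp": [0,0,0.03],"angular": [0,0,0]},
    {"claw": 0,"dp": [0,0,0.03],"angular": [0,0,0]},
    {"claw": 0,"dp": [0,0,0.03],"angular": [0,0,0]},
    {"claw": 0,"dp": [0,0,0.03],"angular": [0,0,0]},
    {"claw": 0,"dp": [0,0,0.015],"angular": [0,0,0]},
    {"claw": 0,"dp": [0,0,0.008],"angular": [0,0,0]},
    {"claw": 0,"dp": [0,0,0],"angular": [0,0,0]},
  ],
)

```text
clock: 3.48
tcp_pos: [0.6109, -0.0796, 0.0582]
orientation: [-0.001, 0.754, 0.657, -0.001]
wrist_force: [-1.5, 0.4, 0.4]
finger_gap: 0.0852
```

Request:
play_rows(
  steps=[
    {"claw": 255,"dp": [0,0,0],"angular": [0,0,0]},
    {"claw": 255,"dp": [0,0,0],"angular": [0,0,0]},
    {"claw": 255,"dp": [0,0,0],"angular": [0,0,0]},
    {"claw": 255,"dp": [0,0,0],"angular": [0,0,0]},
    {"claw": 255,"dp": [0,0,0],"angular": [0,0,0]},
    {"claw": 255,"dp": [0,0,0],"angular": [0,0,0]},
    {"claw": 255,"dp": [0,0,0],"angular": [0,0,0]},
    {"claw": 255,"dp": [0,0,0],"angular": [0,0,0]},
  ],
)

```text
clock: 4.15
tcp_pos: [0.6124, -0.0801, 0.061]
orientation: [0.0, 0.754, 0.657, 0.0]
wrist_force: [-1.9, 0.2, 5.5]
finger_gap: 0.0089
```

Run:
```python
from h import *
s=env.get_state(); print(s['clock'],s['tcp_pos'],s['orientation'],s['finger_gap'],s['wrist_force'])
im,d,c,M=grab('wrist'); save('w2.png',im); P=cloud(d,c,M)
z=P[...,2]
m=((z>.044)&(z<.051)&(d>0)&(im.mean(-1)>90)).astype(np.uint8); m=cv2.morphologyEx(m,cv2.MORPH_OPEN,np.ones((3,3)))
nn,lab,st,_=cv2.connectedComponentsWithStats(m); i=1+st[1:,4].argmax(); p=P[lab==i]; r=cv2.minAreaRect(p[:,:2].astype(np.float32)); print(len(p),np.median(p[:,2]).round(4),np.round(r[0],4),np.round(r[1],4),round(r[2],2))
```

```text
4.15 [ 0.61244345 -0.08006469  0.0609987 ] [3.15780689e-04 7.54128342e-01 6.56726981e-01 1.27673608e-04] 0.008879960633988685 [-1.85188658  0.21786333  5.45957946]
73578 0.0477 [ 0.6849 -0.0905] [0.1313 0.1554] 81.97
```

View pics/w2.png

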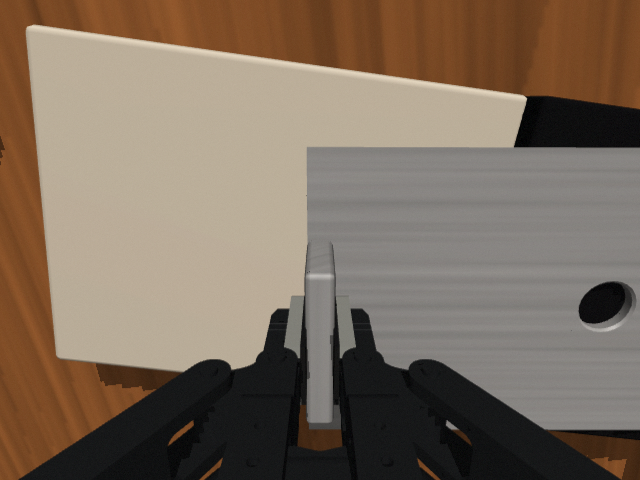

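Request:
play_rows(
  steps=[
    {"claw": 255,"dp": [0.0029,-0.0073,0],"angular": [0,0,0.93]},
    {"claw": 255,"dp": [0.0029,-0.0073,0],"angular": [0,0,0.93]},
    {"claw": 255,"dp": [0.0029,-0.0073,0],"angular": [0,0,0.93]},
    {"claw": 255,"dp": [0.0029,-0.0073,0],"angular": [0,0,0.93]},
    {"claw": 255,"dp": [0.0029,-0.0073,0],"angular": [0,0,0.93]},
    {"claw": 255,"dp": [0.0029,-0.0073,0],"angular": [0,0,0.93]},
    {"claw": 255,"dp": [0.0029,-0.0073,0],"angular": [0,0,0.93]},
    {"claw": 255,"dp": [0.0029,-0.0073,0],"angular": [0,0,0.93]},
  ],
)

```text
clock: 4.87
tcp_pos: [0.5593, -0.0457, 0.0606]
orientation: [0.001, 0.796, 0.606, 0.0]
wrist_force: [4.1, -2.2, 2.4]
finger_gap: 0.0097
```

Request:
play_rows(
  steps=[
    {"claw": 255,"dp": [0,-0.008,0],"angular": [0,0,0]},
    {"claw": 255,"dp": [0,-0.008,0],"angular": [0,0,0]},
    {"claw": 255,"dp": [0,-0.008,0],"angular": [0,0,0]},
    {"claw": 255,"dp": [0,-0.008,0],"angular": [0,0,0]},
    {"claw": 255,"dp": [0,-0.006,0],"angular": [0,0,0]},
    {"claw": 255,"dp": [0,0,0],"angular": [0,0,0]},
    {"claw": 255,"dp": [0,0,0],"angular": [0,0,0]},
    {"claw": 255,"dp": [0,0,0],"angular": [0,0,0]},
  ],
)

```text
clock: 5.53
tcp_pos: [0.5206, -0.0353, 0.0599]
orientation: [-0.002, 0.795, 0.607, -0.001]
wrist_force: [-4.6, 0.0, 7.7]
finger_gap: 0.0092
```

```bash
cat > pl.py <<'E'
from h import *
import sys
s=env.get_state(); print(s['clock'],s['tcp_pos'],s['orientation'],s['finger_gap'],s['wrist_force'])
im,d,c,M=grab('wrist'); save(sys.argv[1],im); P=cloud(d,c,M); z=P[...,2]
a=np.radians(-15.35); e=np.array([np.cos(a),np.sin(a)]); n=np.array([-e[1],e[0]])
Q=P[...,:2]-np.array([.6275,-.0639]); X=Q@e; Y=Q@n   # scale axes about the pin
br=im.mean(-1); sat=im.max(-1).astype(int)-im.min(-1)
m=(d>0)&(z>.03)&(z<.055)&(br>75)&(br<185)&(sat<25)&(X>-.14)&(X<.12)&(abs(Y)<.09)
m=cv2.morphologyEx(m.astype(np.uint8),cv2.MORPH_OPEN,np.ones((5,5)))>0
p=P[m]; A=np.c_[X[m],Y[m],np.ones(m.sum())]; k=np.linalg.lstsq(A,z[m],rcond=None)[0]; print('plane slope x,y, z at pin',k.round(4))
def edge(sel,ext,coord,other,name):
    b=np.arange(other[sel].min()+.01,other[sel].max()-.01,.005); r=[(t+.0025,ext(coord[sel&(other>t)&(other<t+.005)])) for t in b if (sel&(other>t)&(other<t+.005)).any()]
    r=np.array(r); q=np.polyfit(r[:,0],r[:,1],1); print(name,'slope deg',np.degrees(np.arctan(q[0])).round(2),'median',np.median(r[:,1]).round(4))
edge(m,np.max,X,Y,'rear edge X (want .055)'); edge(m,np.max,Y,X,'left edge Y (want .065)')
hm=((br<75)|(z<.0)).astype(np.uint8)
np.savez('last.npz',d=d,M=M,im=im)
E
python3 pl.py w3.png
```

```text
5.5333 [ 0.52057328 -0.03530619  0.05993058] [-0.00164968  0.79503948  0.60655405 -0.00129909] 0.00916025415844341 [-4.55113699  0.01392041  7.66794602]
plane slope x,y, z at pin [ 0.0063 -0.0015  0.0474]
rear edge X (want .055) slope deg -14.34 median 0.024
left edge Y (want .065) slope deg -13.81 median 0.0647
```

View pics/w3.png

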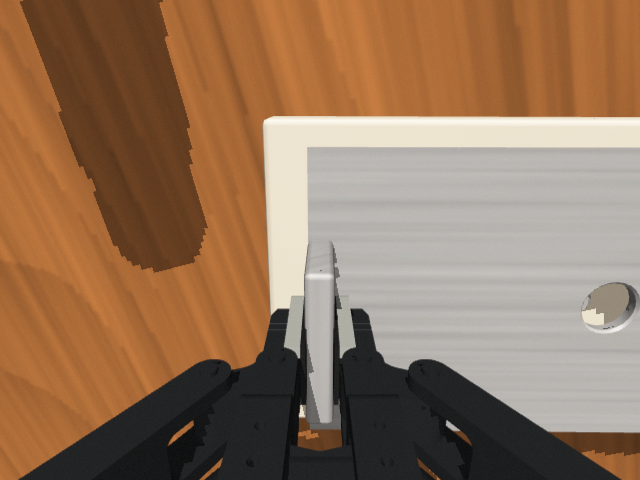

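Run:
```python
from h import *
im=cv2.imread('pics/w3.png')[260:350,550:640]; cv2.imwrite('pics/c3.png',cv2.resize(im,None,fx=6,fy=6,interpolation=cv2.INTER_NEAREST))
f=np.load('last.npz');c=env.calibration('wrist');P=cloud(f['d'],c,f['M'])
print((P[284:334:4,580:640:4,2]*1000).round(0).astype(int))
for u,v in [(584,308),(608,280),(608,308),(636,308)]: print(u,v,onz(c,f['M'],u,v,.047).round(4))
```

```text
[[48 48 47 48 47 47 47 30 30 30 30 46 48 48 47]
 [47 48 47 48 46 32 32 30 30 31 30 30 44 48 47]
 [48 48 48 30 30 31 31 31 31 31 31 31 44 47 47]
 [47 48 43 31 30 30 30 30 31 30 30 30 30 45 47]
 [47 48 43 30 31 31 31 30 30 30 31 30 30 45 47]
 [48 42 31 30 31 30 31 30 31 30 30 31 43 45 46]
 [47 43 30 31 31 31 30 29 29 30 31 30 43 46 47]
 [48 31 31 31 31 31 31 31 31 30 31 43 44 47 48]
 [48 31 31 30 31 30 31 31 30 31 44 44 46 48 48]
 [47 30 31 31 32 32 31 29 30 43 45 46 46 48 48]
 [48 48 45 30 31 31 43 43 44 46 46 47 47 48 47]
 [48 47 49 46 46 45 46 46 46 47 47 49 48 48 48]
 [48 47 47 48 47 47 47 48 48 47 47 47 48 48 48]]
584 308 [ 0.6272 -0.0646  0.047 ]
608 280 [ 0.6373 -0.0541  0.047 ]
608 308 [ 0.6368 -0.0672  0.047 ]
636 308 [ 0.648  -0.0703  0.047 ]
```

View pics/c3.png

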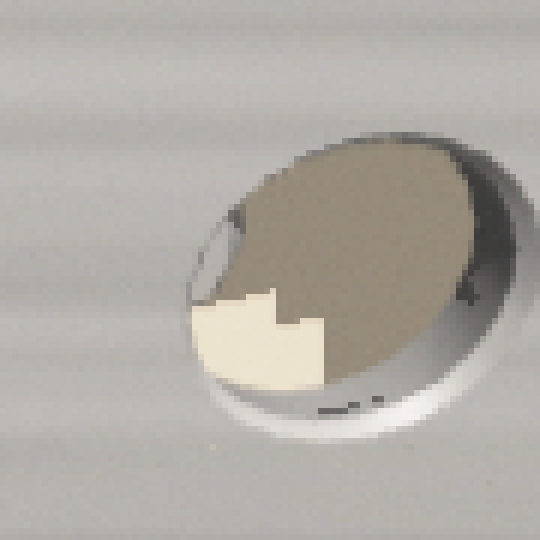

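Run:
```python
from h import *
f=np.load('last.npz');c=env.calibration('wrist'); a=np.radians(-15.35); e=np.array([np.cos(a),np.sin(a)]); n=np.array([-e[1],e[0]])
print('cam',f['M'][:3,3])
for z in (.042,.0405):
  for u,v in [(590.5,295.8),(590,300.8),(587,307.5),(585.3,310.5)]:
    q=onz(c,f['M'],u,v,z)[:2]-[.6275,-.0639]; print(z,u,v,'scale axes rel pin est',(q@e*1000).round(1),(q@n*1000).round(1))
# hole upper rim points at z=.0475 (left/top) and lower rim at .042 (right/bottom)
pts=[np.array(550)+np.array(x)/6 for x in []]
def circ(cr,z):
    q=np.array([onz(c,f['M'],550+x/6,260+y/6,z)[:2]-[.6275,-.0639] for x,y in cr]); s=q@e; t=q@n
    k=np.linalg.lstsq(np.c_[2*s,2*t,np.ones(len(s))],s**2+t**2,rcond=None)[0]; print('hole',z,(k[:2]*1000).round(1),'r',np.sqrt(k[2]+k[0]**2+k[1]**2).round(4))
circ([(190,290),(205,240),(240,200),(290,158),(345,138),(400,132),(460,150),(510,190),(538,240),(520,320),(460,390),(400,425),(330,438),(260,422),(215,385)],.0475)
```

```text
cam [0.54363184 0.04427004 0.1951945 ]
0.042 590.5 295.8 scale axes rel pin est 5.1 2.3
0.042 590 300.8 scale axes rel pin est 5.4 -0.1
0.042 587 307.5 scale axes rel pin est 4.9 -3.3
0.042 585.3 310.5 scale axes rel pin est 4.5 -4.8
0.0405 590.5 295.8 scale axes rel pin est 6.3 1.5
0.0405 590 300.8 scale axes rel pin est 6.6 -0.9
0.0405 587 307.5 scale axes rel pin est 6.0 -4.2
0.0405 585.3 310.5 scale axes rel pin est 5.6 -5.6
hole 0.0475 [10.3 -0.5] r 0.0118
```

Request:
play_rows(
  steps=[
    {"claw": 255,"dp": [0,-0.003,0],"angular": [0,0,0]},
    {"claw": 255,"dp": [0,-0.003,0],"angular": [0,0,0]},
    {"claw": 255,"dp": [0,-0.003,0],"angular": [0,0,0]},
    {"claw": 255,"dp": [0,-0.0015,0],"angular": [0,0,0]},
    {"claw": 255,"dp": [0,0,0],"angular": [0,0,0]},
    {"claw": 255,"dp": [0,0,0],"angular": [0,0,0]},
    {"claw": 255,"dp": [0,0,0],"angular": [0,0,0]},
    {"claw": 255,"dp": [0,0,0],"angular": [0,0,0]},
  ],
)

```text
clock: 6.25
tcp_pos: [0.5122, -0.033, 0.0598]
orientation: [-0.001, 0.795, 0.606, -0.0]
wrist_force: [0.6, -0.4, -3.5]
finger_gap: 0.0089
```

Request:
play_rows(
  steps=[
    {"claw": 255,"dp": [0,0,0.001],"angular": [0,0,0]},
    {"claw": 255,"dp": [0,0,0.001],"angular": [0,0,0]},
    {"claw": 255,"dp": [0,0,0.001],"angular": [0,0,0]},
    {"claw": 255,"dp": [0,0,0],"angular": [0,0,0]},
    {"claw": 255,"dp": [0,0,0],"angular": [0,0,0]},
    {"claw": 255,"dp": [0,0,0],"angular": [0,0,0]},
    {"claw": 255,"dp": [0,0,0],"angular": [0,0,0]},
    {"claw": 255,"dp": [0,0,0],"angular": [0,0,0]},
  ],
)

```text
clock: 6.92
tcp_pos: [0.5128, -0.0332, 0.0574]
orientation: [0.0, 0.795, 0.606, 0.0]
wrist_force: [0.9, 0.7, -5.4]
finger_gap: 0.0091
```

```bash
python3 pl.py w4.png
python3 - <<'E'
import cv2
im=cv2.imread('pics/w4.png'); cv2.imwrite('pics/c4.png',cv2.resize(im[260:350,550:640],None,fx=6,fy=6,interpolation=cv2.INTER_NEAREST))
E
```

```text
6.9167 [ 0.5128286  -0.03317073  0.05736274] [1.23164408e-04 7.95089132e-01 6.06492586e-01 3.16606505e-05] 0.009127259960595293 [ 0.92405816  0.66763494 -5.4336288 ]
plane slope x,y, z at pin [-0.0096  0.0003  0.0432]
rear edge X (want .055) slope deg 9.75 median 0.0107
left edge Y (want .065) slope deg -13.23 median 0.0646
```

View pics/c4.png

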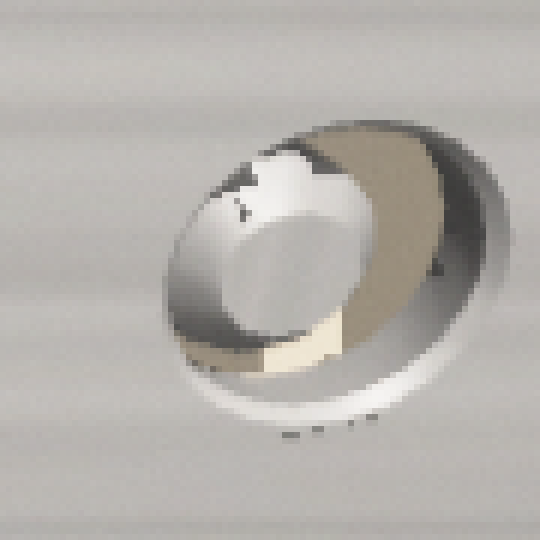

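Request:
play_rows(
  steps=[
    {"claw": 255,"dp": [0,0,0.0015],"angular": [0,0,0]},
    {"claw": 255,"dp": [0,0,0.0015],"angular": [0,0,0]},
    {"claw": 255,"dp": [0,0,0.0015],"angular": [0,0,0]},
    {"claw": 255,"dp": [0,0,0.0015],"angular": [0,0,0]},
    {"claw": 255,"dp": [0,0,0],"angular": [0,0,0]},
    {"claw": 255,"dp": [0,0,0],"angular": [0,0,0]},
    {"claw": 255,"dp": [0,0,0],"angular": [0,0,0]},
    {"claw": 255,"dp": [0,0,0],"angular": [0,0,0]},
  ],
)

```text
clock: 7.63
tcp_pos: [0.5128, -0.0332, 0.0513]
orientation: [0.0, 0.795, 0.606, 0.0]
wrist_force: [0.2, 0.0, -4.8]
finger_gap: 0.0093
```

```bash
python3 pl.py w5.png
```

```text
7.6333 [ 0.51283042 -0.03316424  0.0513325 ] [7.59447712e-05 7.95093440e-01 6.06486945e-01 2.98824419e-05] 0.009255324447348012 [ 0.15734184  0.01153009 -4.81152462]
plane slope x,y, z at pin [-0.0119 -0.002   0.0374]
rear edge X (want .055) slope deg 20.23 median 0.011
left edge Y (want .065) slope deg -11.2 median 0.0647
```

Request:
play_rows(
  steps=[
    {"claw": 120,"dp": [0,0,0],"angular": [0,0,0]},
    {"claw": 0,"dp": [0,0,0],"angular": [0,0,0]},
    {"claw": 0,"dp": [0,0,0],"angular": [0,0,0]},
    {"claw": 0,"dp": [0,0,0],"angular": [0,0,0]},
    {"claw": 0,"dp": [0,0,-0.01],"angular": [0,0,0]},
    {"claw": 0,"dp": [0,0,-0.03],"angular": [0,0,0]},
    {"claw": 0,"dp": [0,0,-0.04],"angular": [0,0,0]},
    {"claw": 0,"dp": [0,0,-0.04],"angular": [0,0,0]},
  ],
)

```text
clock: 8.35
tcp_pos: [0.5117, -0.0329, 0.1727]
orientation: [-0.001, 0.795, 0.606, -0.001]
wrist_force: [1.0, -0.3, 0.1]
finger_gap: 0.0852
```

Request:
play_rows(
  steps=[
    {"claw": 0,"dp": [0,0.02,-0.03],"angular": [0,0,0]},
    {"claw": 0,"dp": [0,0.03,-0.02],"angular": [0,0,0]},
    {"claw": 0,"dp": [0,0,0],"angular": [0,0,0]},
    {"claw": 0,"dp": [0,0,0],"angular": [0,0,0]},
    {"claw": 0,"dp": [0,0,0],"angular": [0,0,0]},
    {"claw": 0,"dp": [0,0,0],"angular": [0,0,0]},
    {"claw": 0,"dp": [0,0,0],"angular": [0,0,0]},
    {"claw": 0,"dp": [0,0,0],"angular": [0,0,0]},
  ],
)

```text
clock: 9.02
tcp_pos: [0.5597, -0.046, 0.2204]
orientation: [-0.001, 0.795, 0.607, -0.001]
wrist_force: [0.4, 0.6, -0.5]
finger_gap: 0.0849
```

```bash
python3 pl.py w6.png
python3 - <<'E'
import cv2
im=cv2.imread('pics/w6.png'); cv2.imwrite('pics/c6.png',cv2.resize(im[60:360,140:540],None,fx=2,fy=2))
E
```

```text
9.0167 [ 0.55974269 -0.0459801   0.22038948] [-8.17140982e-04  7.95052396e-01  6.06539745e-01 -7.46235800e-04] 0.08489910054848815 [ 0.36155818  0.62387773 -0.53052682]
plane slope x,y, z at pin [-0.021   0.0767  0.0372]
rear edge X (want .055) slope deg 34.39 median -0.1073
left edge Y (want .065) slope deg -9.0 median -0.0053
```

View pics/c6.png

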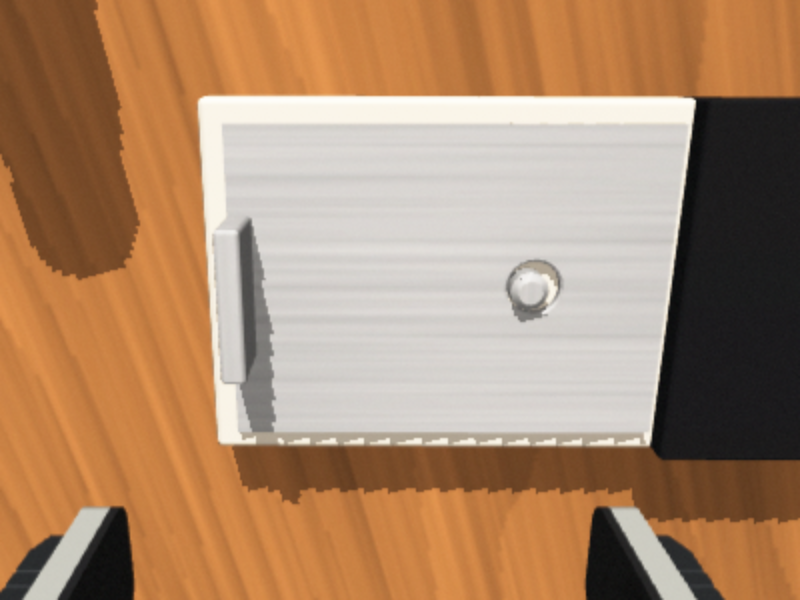

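The plate is seated: the pin at crop (533,285) stands proud inside the hole and the plate is inside the bed. Next I check it in numbers and confirm the jar's position.

Run:
```python
from h import *
f=np.load('last.npz');c=env.calibration('wrist');P=cloud(f['d'],c,f['M']);z=P[...,2]
def W(x,y): return int(140+x/2),int(60+y/2)
q=[]
(u0,v0),(u1,v1)=W(290,140),W(490,420)
p=P[v0:v1,u0:u1].reshape(-1,3); k=np.linalg.lstsq(np.c_[p[:,:2]-[.57,-.048],np.ones(len(p))],p[:,2],rcond=None)[0]; print('plate slopes, z',k)
u0,v0=140+495/2,60+250/2;w=P[int(v0):int(v0)+37,int(u0):int(u0)+38]; t=w[(w[...,2]>.0395)&(w[...,2]<.045)]; print('pin top',len(t),t.mean(0))
m=((z>.062)&(z<.078)&(P[...,0]<.56)&(P[...,0]>.47)&(abs(P[...,1]+.03)<.06)); print('lip top',np.median(P[m],0),m.sum(), cv2.minAreaRect(P[m][:,:2].astype(np.float32)))
im,d,c2,M=grab('side'); P=cloud(d,c2,M); s=im.max(-1).astype(int)-im.min(-1)
m=(d>0)&(P[...,2]>.1)&(P[...,2]<.12)&(s<40)&(np.hypot(P[...,0]-.4845,P[...,1]-.2625)<.06); print('cap',cv2.minAreaRect(P[m][:,:2].astype(np.float32)),P[m].mean(0))
```

```text
plate slopes, z [-0.00093938  0.09348883  0.03694573]
pin top 274 [ 0.62621546 -0.06392375  0.04182074]
lip top [ 0.51445382 -0.0308812   0.06946233] 1130 ((0.5134821534156799, -0.03276839107275009), (0.059545256197452545, 0.010351902805268764), 74.58843994140625)
cap ((0.48520427942276, 0.2629576027393341), (0.05013326182961464, 0.051566820591688156), 28.47277069091797) [0.48448103 0.26539402 0.10904778]
```

Run:
```python
from h import *
f=np.load('last.npz');c=env.calibration('wrist');P=cloud(f['d'],c,f['M'])
print((P[125:275:10,265:480:15,2]*1000).round(0).astype(int))
```

```text
[[36 35 36 35 36 37 35 36 35 35 37 36 37 36 36]
 [34 36 36 35 36 36 36 36 34 35 36 36 35 35 36]
 [36 35 35 37 36 35 35 35 35 35 36 36 36 36 35]
 [36 36 36 37 35 36 36 36 36 35 35 36 34 36 36]
 [36 34 36 36 36 36 36 35 36 35 36 35 35 35 36]
 [39 35 37 35 37 37 37 37 36 35 37 36 36 36 35]
 [42 36 36 36 37 35 36 35 36 35 35 36 35 35 36]
 [44 36 36 37 35 36 35 35 34 35 30 36 36 35 30]
 [47 36 36 36 36 36 35 36 35 43 32 36 34 36 31]
 [50 35 35 35 35 36 36 35 37 36 35 35 36 36 33]
 [52 36 35 35 35 37 36 36 35 36 34 36 35 36 37]
 [55 35 34 35 34 35 37 37 36 36 36 35 35 36 39]
 [35 37 37 36 35 36 36 36 36 36 36 36 35 37 41]
 [36 36 36 36 36 35 37 36 36 36 35 36 35 35 42]
 [36 36 35 36 35 36 36 35 35 37 35 36 36 36 45]]
```

Request:
play_rows(
  steps=[
    {"claw": 0,"dp": [0.0348,-0.0192,0],"angular": [0,0,0]},
    {"claw": 0,"dp": [0.0348,-0.0192,0],"angular": [0,0,0]},
    {"claw": 0,"dp": [0.0348,-0.0192,0],"angular": [0,0,0]},
    {"claw": 0,"dp": [0.0348,-0.0192,0],"angular": [0,0,0]},
    {"claw": 0,"dp": [0.0348,-0.0192,0],"angular": [0,0,0]},
    {"claw": 0,"dp": [0.0348,-0.0192,0],"angular": [0,0,0]},
    {"claw": 0,"dp": [0.0348,-0.0192,0],"angular": [0,0,0]},
    {"claw": 0,"dp": [0.0348,-0.0192,0],"angular": [0,0,0]},
  ],
)

```text
clock: 9.78
tcp_pos: [0.4854, 0.2645, 0.2213]
orientation: [0.0, 0.795, 0.606, -0.0]
wrist_force: [-0.0, 0.5, 0.2]
finger_gap: 0.0854
```

Request:
play_rows(
  steps=[
    {"claw": 0,"dp": [0,0,0],"angular": [0,0,-7]},
    {"claw": 0,"dp": [0,0,0],"angular": [0,0,-7]},
    {"claw": 0,"dp": [0,0,0],"angular": [0,0,-7]},
    {"claw": 0,"dp": [0,0,0],"angular": [0,0,-7]},
    {"claw": 0,"dp": [0,0,0],"angular": [0,0,-7]},
    {"claw": 0,"dp": [0,0,0],"angular": [0,0,-7]},
    {"claw": 0,"dp": [0,0,0],"angular": [0,0,-7]},
    {"claw": 0,"dp": [0,0,0],"angular": [0,0,-7]},
  ],
)

```text
clock: 10.45
tcp_pos: [0.4861, 0.2627, 0.221]
orientation: [-0.0, 0.414, 0.91, -0.0]
wrist_force: [0.2, 0.1, -0.9]
finger_gap: 0.0854
```

Request:
play_rows(
  steps=[
    {"claw": 0,"dp": [0,0,0],"angular": [0,0,-4.3]},
    {"claw": 0,"dp": [0,0,0],"angular": [0,0,0]},
    {"claw": 0,"dp": [0,0,0],"angular": [0,0,0]},
    {"claw": 0,"dp": [0,0,0],"angular": [0,0,0]},
    {"claw": 0,"dp": [0,0,0],"angular": [0,0,0]},
    {"claw": 0,"dp": [0,0,0],"angular": [0,0,0]},
    {"claw": 0,"dp": [0,0,0],"angular": [0,0,0]},
    {"claw": 0,"dp": [0,0,0],"angular": [0,0,0]},
  ],
)

```text
clock: 11.12
tcp_pos: [0.4864, 0.2627, 0.2213]
orientation: [0.0, 0.383, 0.924, -0.0]
wrist_force: [-0.2, -0.2, -0.4]
finger_gap: 0.0855
```

Run:
```python
from h import *
s=env.get_state(); print(s['clock'],s['tcp_pos'],s['orientation'])
im,d,c,M=grab('wrist'); save('w7.png',im); P=cloud(d,c,M); z=P[...,2]; im=im.astype(int); sat=im.max(-1)-im.min(-1)
m=(d>.1)&(z>.104)&(z<.114)&(sat<40)&(np.hypot(P[...,0]-.4845,P[...,1]-.2625)<.06)
r=cv2.minAreaRect(P[m][:,:2].astype(np.float32)); print('cap',m.sum(),r,np.median(z[m]))
x,y=P[m][:,:2].T; ctr=np.array(r[0]); t=s['tcp_pos'][:2]; q=s['orientation']; A=R.from_quat([q[1],q[2],q[3],q[0]]).as_matrix()
D=A.T@np.r_[ctr-t,0]; print('tool-axis shift',D.round(4))
```

```text
11.1167 [0.48644179 0.26273873 0.22125917] [ 2.14907214e-05  3.83084569e-01  9.23713274e-01 -2.37779683e-05]
cap 4667 ((0.4845966398715973, 0.26152125000953674), (0.050779134035110474, 0.050507258623838425), 5.749660015106201) 0.11060919196988422
tool-axis shift [ 0.0004 -0.0022  0.    ]
```

View pics/w7.png

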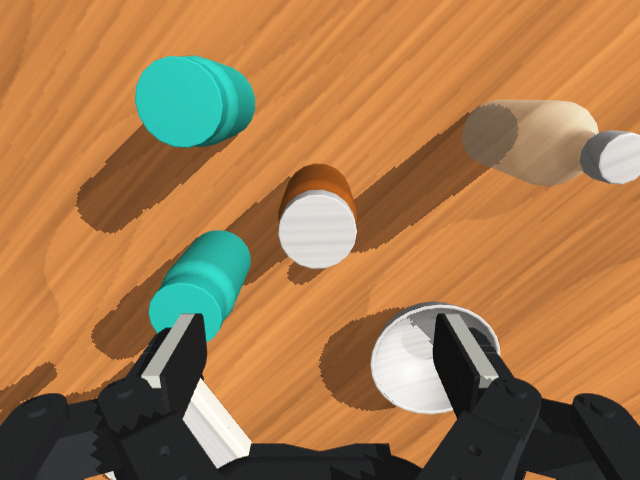

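Request:
play_rows(
  force=60,
  steps=[
    {"claw": 0,"dp": [0,-0.002,0.016],"angular": [0,0,0]},
    {"claw": 0,"dp": [0,0,0.03],"angular": [0,0,0]},
    {"claw": 0,"dp": [0,0,0.03],"angular": [0,0,0]},
    {"claw": 0,"dp": [0,0,0.03],"angular": [0,0,0]},
    {"claw": 0,"dp": [0,0,0.03],"angular": [0,0,0]},
    {"claw": 0,"dp": [0,0,0.02],"angular": [0,0,0]},
    {"claw": 0,"dp": [0,0,0.01],"angular": [0,0,0]},
    {"claw": 0,"dp": [0,0,0],"angular": [0,0,0]},
  ],
)

```text
clock: 11.83
tcp_pos: [0.4832, 0.2606, 0.0529]
orientation: [-0.002, 0.383, 0.924, -0.002]
wrist_force: [-0.7, 0.4, -0.4]
finger_gap: 0.0853
```

Request:
play_rows(
  steps=[
    {"claw": 255,"dp": [0,0,0],"angular": [0,0,0]},
    {"claw": 255,"dp": [0,0,0],"angular": [0,0,0]},
    {"claw": 255,"dp": [0,0,0],"angular": [0,0,0]},
    {"claw": 255,"dp": [0,0,0],"angular": [0,0,0]},
    {"claw": 255,"dp": [0,0,0],"angular": [0,0,0]},
    {"claw": 255,"dp": [0,0,0],"angular": [0,0,0]},
    {"claw": 255,"dp": [0,0,0],"angular": [0,0,0]},
    {"claw": 255,"dp": [0,0,0],"angular": [0,0,0]},
  ],
)

```text
clock: 12.5
tcp_pos: [0.4863, 0.2616, 0.0575]
orientation: [0.001, 0.383, 0.924, 0.001]
wrist_force: [-1.6, -1.2, 5.5]
finger_gap: 0.0564
```

Request:
play_rows(
  steps=[
    {"claw": 255,"dp": [0,0,-0.01],"angular": [0,0,0]},
    {"claw": 255,"dp": [0,0,-0.02],"angular": [0,0,0]},
    {"claw": 255,"dp": [0,0,-0.025],"angular": [0,0,0]},
    {"claw": 255,"dp": [0,0,-0.025],"angular": [0,0,0]},
    {"claw": 255,"dp": [0,0,-0.025],"angular": [0,0,0]},
    {"claw": 255,"dp": [0,0,-0.02],"angular": [0,0,0]},
    {"claw": 255,"dp": [0,0,-0.015],"angular": [0,0,0]},
    {"claw": 255,"dp": [0,0,0],"angular": [0,0,0]},
  ],
)

```text
clock: 13.17
tcp_pos: [0.4868, 0.2621, 0.1997]
orientation: [0.002, 0.383, 0.924, 0.002]
wrist_force: [1.0, 0.5, -3.5]
finger_gap: 0.0566
```

Request:
play_rows(
  steps=[
    {"claw": 255,"dp": [-0.01,-0.006,0],"angular": [0,0,0]},
    {"claw": 255,"dp": [-0.02,-0.012,0],"angular": [0,0,0]},
    {"claw": 255,"dp": [-0.02,-0.012,0],"angular": [0,0,0]},
    {"claw": 255,"dp": [-0.02,-0.012,0],"angular": [0,0,0]},
    {"claw": 255,"dp": [-0.02,-0.012,0],"angular": [0,0,0]},
    {"claw": 255,"dp": [-0.02,-0.012,0],"angular": [0,0,0]},
    {"claw": 255,"dp": [-0.02,-0.012,0],"angular": [0,0,0]},
    {"claw": 255,"dp": [-0.02,-0.012,0],"angular": [0,0,0]},
  ],
)

```text
clock: 13.83
tcp_pos: [0.5264, 0.0898, 0.1936]
orientation: [-0.001, 0.383, 0.924, -0.001]
wrist_force: [0.7, -0.2, -3.6]
finger_gap: 0.0563
```

Request:
play_rows(
  steps=[
    {"claw": 255,"dp": [-0.02,-0.012,0],"angular": [0,0,0]},
    {"claw": 255,"dp": [-0.02,-0.012,0],"angular": [0,0,0]},
    {"claw": 255,"dp": [-0.02,-0.012,0],"angular": [0,0,0]},
    {"claw": 255,"dp": [-0.02,-0.012,0],"angular": [0,0,0]},
    {"claw": 255,"dp": [-0.02,-0.012,0],"angular": [0,0,0]},
    {"claw": 255,"dp": [-0.016,-0.01,0],"angular": [0,0,0]},
    {"claw": 255,"dp": [-0.01,-0.006,0],"angular": [0,0,0]},
    {"claw": 255,"dp": [0,0,0],"angular": [0,0,0]},
  ],
)

```text
clock: 14.5
tcp_pos: [0.5624, -0.0539, 0.1938]
orientation: [-0.001, 0.384, 0.923, -0.001]
wrist_force: [0.0, 0.2, -4.5]
finger_gap: 0.0563
```

Request:
play_rows(
  steps=[
    {"claw": 255,"dp": [0,0,0],"angular": [0,0,-5]},
    {"claw": 255,"dp": [0,0,0],"angular": [0,0,-5]},
    {"claw": 255,"dp": [0,0,0],"angular": [0,0,-5]},
    {"claw": 255,"dp": [0,0,0],"angular": [0,0,-5]},
    {"claw": 255,"dp": [0,0,0],"angular": [0,0,-5]},
    {"claw": 255,"dp": [0,0,0],"angular": [0,0,-4.7]},
    {"claw": 255,"dp": [0,0,0],"angular": [0,0,0]},
    {"claw": 255,"dp": [0,0,0],"angular": [0,0,0]},
  ],
)

```text
clock: 15.17
tcp_pos: [0.562, -0.0505, 0.1947]
orientation: [-0.001, 0.134, 0.991, 0.0]
wrist_force: [-0.1, -0.7, -4.5]
finger_gap: 0.0564
```

Run:
```python
from h import *
s=env.get_state(); print(s['clock'],s['tcp_pos'],s['orientation'],s['finger_gap'],s['wrist_force'])
for n in ['scene','side']:
    im,d,c,M=grab(n); save(n+'2.png',im); P=cloud(d,c,M); i=im.astype(int)
    near=(d>0)&(np.hypot(P[...,0]-s['tcp_pos'][0],P[...,1]-s['tcp_pos'][1])<.05)&(i[...,0]>i[...,2]+50)&(P[...,2]>.1)
    p=P[near]; print(n,near.sum(),'amber z range',np.percentile(p[:,2],[1,99]).round(4))
```

```text
15.1667 [ 0.56198594 -0.05053356  0.19468172] [-6.96603292e-04  1.34125947e-01  9.90964036e-01  1.56352672e-04] 0.056374270662792 [-0.14041396 -0.65697362 -4.45421165]
scene 969 amber z range [0.14   0.2282]
side 888 amber z range [0.1386 0.3899]
```

View pics/side2.png

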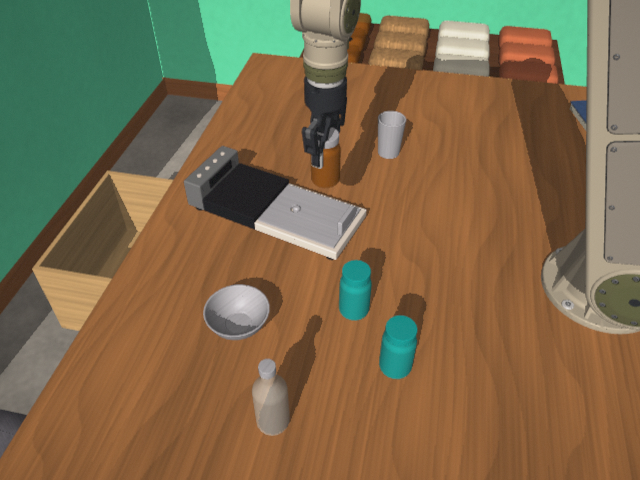

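Request:
play_rows(
  steps=[
    {"claw": 255,"dp": [-0.004,0.0042,0.01],"angular": [0,0,0]},
    {"claw": 255,"dp": [0,0,0.02],"angular": [0,0,0]},
    {"claw": 255,"dp": [0,0,0.025],"angular": [0,0,0]},
    {"claw": 255,"dp": [0,0,0.02],"angular": [0,0,0]},
    {"claw": 255,"dp": [0,0,0.015],"angular": [0,0,0]},
    {"claw": 255,"dp": [0,0,0.009],"angular": [0,0,0]},
    {"claw": 255,"dp": [0,0,0],"angular": [0,0,0]},
    {"claw": 255,"dp": [0,0,0],"angular": [0,0,0]},
  ],
)

```text
clock: 15.93
tcp_pos: [0.5678, -0.0481, 0.0961]
orientation: [-0.0, 0.133, 0.991, 0.0]
wrist_force: [0.4, -0.0, -3.7]
finger_gap: 0.0564
```

Request:
play_rows(
  steps=[
    {"claw": 255,"dp": [0,0,0.001],"angular": [0,0,0]},
    {"claw": 255,"dp": [0,0,0.001],"angular": [0,0,0]},
    {"claw": 255,"dp": [0,0,0.001],"angular": [0,0,0]},
    {"claw": 255,"dp": [0,0,0],"angular": [0,0,0]},
    {"claw": 255,"dp": [0,0,0],"angular": [0,0,0]},
    {"claw": 255,"dp": [0,0,0],"angular": [0,0,0]},
    {"claw": 255,"dp": [0,0,0],"angular": [0,0,0]},
    {"claw": 255,"dp": [0,0,0],"angular": [0,0,0]},
  ],
)

```text
clock: 16.6
tcp_pos: [0.5676, -0.0483, 0.0933]
orientation: [0.0, 0.133, 0.991, -0.0]
wrist_force: [0.2, -0.0, -4.5]
finger_gap: 0.0563
```

Request:
play_rows(
  steps=[
    {"claw": 255,"dp": [0,0,0.001],"angular": [0,0,0]},
    {"claw": 255,"dp": [0,0,0.0005],"angular": [0,0,0]},
    {"claw": 255,"dp": [0,0,0.0005],"angular": [0,0,0]},
    {"claw": 255,"dp": [0,0,0],"angular": [0,0,0]},
    {"claw": 255,"dp": [0,0,0],"angular": [0,0,0]},
    {"claw": 255,"dp": [0,0,0],"angular": [0,0,0]},
    {"claw": 255,"dp": [0,0,0],"angular": [0,0,0]},
    {"claw": 255,"dp": [0,0,0],"angular": [0,0,0]},
  ],
)

```text
clock: 17.27
tcp_pos: [0.5679, -0.0484, 0.0926]
orientation: [0.001, 0.133, 0.991, -0.0]
wrist_force: [-2.8, -1.5, 4.6]
finger_gap: 0.0563
```

Request:
play_rows(
  steps=[
    {"claw": 180,"dp": [0,0,0],"angular": [0,0,0]},
    {"claw": 0,"dp": [0,0,0],"angular": [0,0,0]},
    {"claw": 0,"dp": [0,0,0],"angular": [0,0,0]},
    {"claw": 0,"dp": [0,0,0],"angular": [0,0,0]},
    {"claw": 0,"dp": [0,0,0],"angular": [0,0,0]},
    {"claw": 0,"dp": [0,0,-0.01],"angular": [0,0,0]},
    {"claw": 0,"dp": [0,0,-0.02],"angular": [0,0,0]},
    {"claw": 0,"dp": [0,0,-0.03],"angular": [0,0,0]},
  ],
)

```text
clock: 17.93
tcp_pos: [0.5658, -0.0478, 0.15]
orientation: [-0.003, 0.133, 0.991, 0.0]
wrist_force: [-0.0, -0.9, -0.3]
finger_gap: 0.0852
```

Request:
play_rows(
  steps=[
    {"claw": 0,"dp": [0,0,-0.03],"angular": [0,0,0]},
    {"claw": 0,"dp": [0,0,-0.03],"angular": [0,0,0]},
    {"claw": 0,"dp": [0,0,-0.03],"angular": [0,0,0]},
    {"claw": 0,"dp": [0,0,-0.03],"angular": [0,0,0]},
    {"claw": 0,"dp": [0,0,0],"angular": [0,0,0]},
    {"claw": 0,"dp": [0,0,0],"angular": [0,0,0]},
    {"claw": 0,"dp": [0,0,0],"angular": [0,0,0]},
    {"claw": 0,"dp": [0,0,0],"angular": [0,0,0]},
  ],
)

```text
clock: 18.6
tcp_pos: [0.5669, -0.0481, 0.2701]
orientation: [-0.001, 0.133, 0.991, 0.0]
wrist_force: [-0.3, 0.6, -0.4]
finger_gap: 0.0857
```

Run:
```python
from h import *
s=env.get_state(); print(s['clock'],s['tcp_pos'],s['finger_gap'],s['wrist_force'])
im,d,c,M=grab('wrist'); save('w8.png',im)
a=np.radians(-15.35); e=np.array([np.cos(a),np.sin(a)]); n=np.array([-e[1],e[0]])
for nm in ['wrist','side','scene']:
    if nm!='wrist': im,d,c,M=grab(nm); save(nm+'3.png',im)
    P=cloud(d,c,M); i=im.astype(int); sat=i.max(-1)-i.min(-1); z=P[...,2]
    m=(d>.05)&(z>.135)&(z<.155)&(sat<45)&(np.hypot(P[...,0]-.567,P[...,1]+.048)<.035)
    p=P[m]; r=cv2.minAreaRect(p[:,:2].astype(np.float32)); k=np.linalg.lstsq(np.c_[p[:,:2]-p[:,:2].mean(0),np.ones(len(p))],p[:,2],rcond=None)[0]
    q=np.array(r[0])-[.627,-.064]; print(nm,'cap',len(p),np.round(r[0],4),np.round(r[1],4),'slopes,z',k.round(4),'rel pin',q@e,q@n)
    Q=P[...,:2]-[.627,-.064]; X=Q@e;Y=Q@n
    m=(d>.05)&(X>-.015)&(X<.045)&(np.hypot(X,Y)>.016)&(abs(Y)<.05)&(z>.02)&(z<.05)&(sat<30)
    p=P[m]; k=np.linalg.lstsq(np.c_[X[m],Y[m],np.ones(m.sum())],p[:,2],rcond=None)[0]; print('plate slopes,z',k.round(4),m.sum(),np.median(p[:,2]))
```

```text
18.6 [ 0.56690237 -0.04808775  0.2700626 ] 0.085722160912379 [-0.34356549  0.64659204 -0.36892627]
wrist cap 4330 [ 0.5664 -0.0496] [0.0506 0.0509] slopes,z [ 0.027  -0.0079  0.1453] rel pin -0.06223752123238359 -0.00217084106122344
plate slopes,z [ 0.0002 -0.0016  0.0355] 4202 0.035523737212964784
side cap 410 [ 0.5658 -0.0463] [0.0481 0.0539] slopes,z [ 0.0267 -0.0781  0.1435] rel pin -0.06367565945767956 0.0009000202278376923
plate slopes,z [ 0.0067 -0.0001  0.0346] 699 0.03473869294882359
scene cap 438 [ 0.5667 -0.0472] [0.0519 0.0496] slopes,z [-0.0775 -0.0566  0.144 ] rel pin -0.0626362809729749 0.0002079034393014189
plate slopes,z [ 0.0032 -0.0032  0.0353] 926 0.035441954107734264
```

View pics/w8.png

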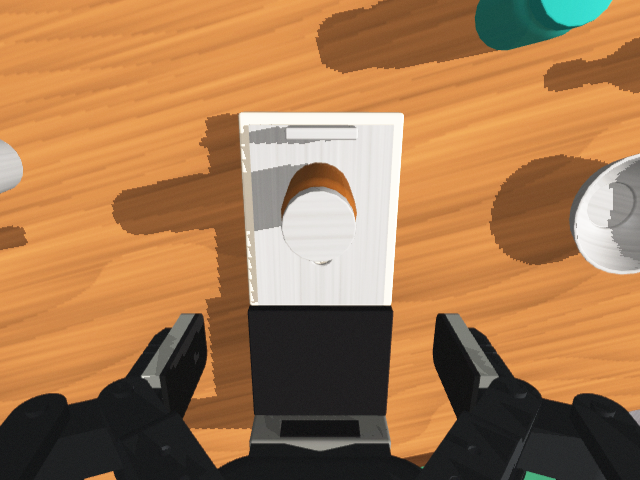

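```bash
python3 -c "
from workcell import env
print(env.hand_in())"
```

```text
the job is handed in; nothing more can be done
None
```

The plate is seated on the bed over the pin, the amber jar stands upright on it between lip and pin, and the job is handed in. `hand_in` reports no verdict, so this rests on my own measurements at 18.6 s of the 67 s.

**What I did:** I pinched the lip, slid the plate about 108 mm forward while turning it 7.4° square to the scale, lowered it over the pin and let go. Then I gripped the jar, set it down until I felt contact, let go and raised the arm clear.

**Last checks:**
- **Plate:** its upper face measures about 35 mm above the table and flat (slopes of 0.007 or less). The pin stood proud inside the hole when I looked after letting go.
- **Jar:** its centre is 62 to 64 mm in front of the pin and within about 2 mm of the middle line. The cap top is at 145 mm, as expected for a jar standing on the plate.
- **Arm and bystanders:** the gripper is open and clear, with no wrist force beyond noise. I measured the bystanders only at the start. They look unmoved in the later pictures.

**Checks that disagreed or failed:**
- The fitted cap slopes differed between cameras: 0.03 rad from the wrist, about 0.08 to 0.10 rad from the two fixed cameras. I put this down to cap-edge pixels in the fit; a 0.08 to 0.10 rad tilt would fail the 0.05 limit, but the jar looked upright.
- One earlier plate fit gave a false slope of 0.09. The raw depth grid and the later fits showed the plate flat.

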